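Close the pigment mill and hold it on pulse

ROBOT

A 7-joint arm with a two-finger parallel gripper is mounted at the origin on the work surface. World frame = base frame: x ahead of the robot, y to its left, z up, the work surface at z = 0. Lengths are in m, angles in rad, forces in N, time in s.
With the tool pointing down it reaches from about 0.425 to 0.925 m from the base axis. Payload 6.8 kg.
Tool frame: the origin (TCP) lies on the centre line of the jaws, within the pads' length; the fingertips stand bot.tip_reach ahead of it and the grasp point (between the pads) lies 3 mm ahead of it (bot.tip_reach is the distance from the TCP to the fingertips, in m); z points along the fingers, y is the line along which they close (so a half turn about z gives the same grasp; the last joint's range is limited). The gripper opens to 85 mm and grips with 20 to 120 N. Pads are 22 mm wide; open, the fingers measure 114 mm over their backs; the gripper's body (76 mm by 85 mm) begins 54 mm behind the grasp point. The pads swing forward as they close: fully open they stand 13 mm farther back than shut.
Start: joints at [1.072, 0.477, 0.022, 1.555, -0.011, 1.109, -0.083], TCP at [0.257, -0.624, 0.253] pointing down, gripper open.
Joint ranges: [-2.96, 2.96], [-0.34, 2.1], [-1.41, 1.46], [0.24, 2.44], [-1.37, 4.51], [0.17, 1.92], [-2.96, 2.96]. Speed limits (rad/s): [2.39, 2.39, 3.14, 3.14, 3.14, 3.14, 3.14].

INTERFACE

Orientations are given as a unit quaternion [w, x, y, z].
In Python, from station import bot gives the robot as it stands.
- The arm moves only by the tool jog_arm, never from a script. Its argument "deltas" is a list of rows, each a list of 7 numbers: the shift along the world's x, y, z in m, then the turn, a rotation vector about the world's x, y, z in rad, then the opening, from 0 (shut) to 1 (fully open). In form: [[x, y, z, rx, ry, rz, grip], ...]. A call has 1 to 10 rows; each row shifts and turns the commanded pose from where the row before left it; what a row does not reach is not made up. A row lasts 1/10 s, in which the tool goes at most 50 mm and 8.59 degrees, less where a joint would pass 70% of its speed; a pose out of reach is approached as far as the arm can. A call with a gripper value outside its range is refused whole. The fingers move at their own pace and stop on an object; "newtons" is the grip in N (left out, the last holds). Time passes only in rows, so rows that do not move let the fingers close. It gives the time, the measured TCP pose, the force, the opening and the grip force at its end, in the units of the state.
- bot.get_obs(): the state, without advancing time (a new reading comes with each control period).
- bot.read_camera(name): name is "scene" or "top"; returns a dict with "img" (384x512x3 uint8, red, green, blue), "K" (3x3 intrinsics, pixels), "eye" and "attitude" of the camera in the world. Camera axes: x right, y down, z forward; pixel columns grow to the right and rows downward; lengths in m; the calibration is good to about 2 mm. A picture is of the moment at which its call begins. There is no depth.
- bot.hand_in(): hands the job in; it is judged then, once.
The state is a dict: "t": time; "q": joint angles; "joint_vel": joint speeds; "joint_torque": joint torques, N m; "eef_pos": TCP position; "tool_rot": TCP orientation; "contact_force": force on the tool from outside, world axes, zero at the start; "torque": the same for the moment, N m; "gripper_width": opening from 0.0 (shut) to 1.0 (fully open); "grasp_force": force on a finger pad.
Only numpy, scipy, OpenCV 4.12 (cv2) and the standard library are available. Lean on these libraries where they do the work, as an engineer would, in place of code of your own. Each camera call takes 0.05 s, during which the arm holds its last target. There are 200 camera calls.

TASK

The pigment mill on the bench is charged: fit its lid and pulse it. Take the black lid by its orange wing handle, lower its two tabs into the two notches of the mill's collar until it sits fully home, then turn it clockwise (seen from above) against the return spring to halfway, so that the handle points at the yellow marks and well short of the lock click at the red ones. Finish while still gripping the lid steadily there, because it springs back when let go, and leave the other things on the bench where they stand.

Things in the scene. Friction and masses are not known exactly. Their poses are not given: they have to be found in the camera images.
- mill: Pigment mill, fixed, upright: round green housing 128 mm wide, black battery on its +x side (out to 93 mm), black panel with red rocker on its -x side, aluminium bayonet collar on top. Origin at the centre of its underside, z up. The two notches lie on its +x and -x sides. Lid fully home: lid origin on the mill's axis, 118 mm above this origin, with 2 mm play sideways and 2.5 mm up and down under the flange.
- mill_mouth (a point): Centre of the collar's mouth at the height of its top face, 151 mm above the bench. Collar 112 mm wide, mouth 84 mm wide, flange 5.5 mm thick. The lid fits either way round, its x axis along or against the mill's. The tabs pass the flange and drop into pockets (20 mm wide) of the grey switch ring below. If they miss the notches the lid rests on the collar, its origin 131 mm high.
- mill_notch (a point): Middle of the +x notch at the collar's top face, 48.5 mm from the mill's axis. Notches are 22 mm wide, open up to the collar's outer wall (52 mm from the axis), with a white dot on either side.
- mill_yellow (a point): Yellow mark on the collar's top face, 48.5 mm from the axis, 0.6 rad (34 degrees) clockwise seen from above from the +x notch; its twin is opposite. The handle's line points at both when the lid is halfway. The red marks (lock click) are at 1.2 rad.
- lid: The lid, loose, 0.12 to 0.21 kg, standing on the bench, handle up. Origin at the centre of its underside, z up. Grey plug 64 mm wide, height 0 to 20 mm, tapering to 50 mm over its lowest 8 mm (it enters the mill's steel bowl, 68 mm wide, rim 136 mm above the bench); black plate 78 mm wide, 20 to 28 mm; on its rim two orange tabs along +x and -x, each 14 mm wide, out to 47.5 mm from the axis, height 20 to 25 mm.
- lid_handle (a point): Middle of the lid's orange wing handle, 50 mm above the lid's origin: an upright slab along the lid's x, 60 mm long, 14 mm thick (y), from 28 to 64 mm above the lid's underside, a white line along its top; a low black boss up to 34 mm surrounds its foot. Grip it across its 14 mm from above.
- switch_ring (a joint): Turn of the mill's switch ring (rad): 0 at rest, pockets under the notches; grows as the lid turns it clockwise seen from above. The lid turns about 0.04 rad before the ring follows. Halfway (yellow marks) is about 0.56. A return spring: 0.04 N m at 0, 0.085 N m at 0.56. Two spring plungers resist firmly (over 0.3 N m) from 0.72 on and snap in behind the tabs before 1.2: the lock click.
- paint_tin: Not to be moved: paint tin, steel with a white and red band, 101 mm wide, 120 mm high, standing; origin at the centre of its underside
- pigment_jar: Not to be moved: closed brown jar with black cap, 68 mm wide, 78 mm high, standing; origin at the centre of its underside
- thinner_bottle: Not to be moved: white plastic bottle with blue cap, 64 mm wide, 170 mm high, standing; origin at the centre of its underside
- tape_roll: Not to be moved: roll of masking tape lying flat, 104 mm wide, 24 mm high; origin at the centre of its underside
- brush: Not to be moved: paint brush, about 200 mm long, lying flat; origin under its middle, x towards the bristles
- filling_knife: Not to be moved: filling knife, 200 mm long, lying flat; origin under its middle, x towards the blade
- mixing_cup: Not to be moved: empty steel mixing cup, 80 mm wide, 85 mm high, standing; origin at the centre of its underside
Things that resemble listed ones, but are neither listed nor needed, are in the scene too. Leave any green look-alike of the lid alone.

How it is judged:
By the outcome, as a careful person would: the job done as asked, in the order asked, and still so for the second after the job is handed in, while the arm keeps its last pose, push and grip.
It also fails if it takes over 58 s, if anything falls off the work surface, if the arm or the gripper's body presses on something with over 40 N, if the wrist force passes 120 N, or if a joint passes its speed limit or range.

## Working session

There is one attempt and no reset: what is moved stays moved. The work goes in short steps, Python scripts to look and compute and a tool call to move; the robot and the scene stay as the last step left them, time stands still between calls to the robot, and variables do not carry over. Pictures are saved under pics/ and viewed, at most 10 in all, crops included, and the job is handed in when it is done.

Besides the shell and the picture viewer there is one more tool, called after ">>>" in YAML: its name, and indented under it one key for each argument. jog_arm: Moves the arm, as the interface text tells. Its arguments: {"type":"object","properties":{"deltas":{"type":"array"},"newtons":{"type":"number"}},"required":["deltas"]}

```bash
mkdir -p pics; python3 - <<'E'
from station import bot
import cv2,numpy as np
for n in ("scene","top"):
    c=bot.read_camera(n); cv2.imwrite(f"pics/{n}0.png",cv2.resize(c["img"][:,:,::-1],(800,600),interpolation=cv2.INTER_CUBIC))
    print(n,c["K"],c["eye"],c["attitude"])
o=bot.get_obs();print(bot.tip_reach,{k:np.round(v,3) for k,v in o.items()})
E
```

```text
scene [[396.44444616   0.         261.20243523]
 [  0.         396.44444616 197.84483646]
 [  0.           0.           1.        ]] [1.2247302  0.18040804 1.12646156] [-0.18029466  0.59629454  0.74841334 -0.2276052 ]
top [[430.11319085   0.         259.55207034]
 [  0.         430.11319085 195.0882851 ]
 [  0.           0.           1.        ]] [0.51559957 0.00530171 1.21405909] [ 0.01085486 -0.70650912  0.70733286 -0.02018069]
0.022 {'t': np.float64(0.1), 'q': array([ 1.072,  0.478,  0.022,  1.556, -0.011,  1.109, -0.083]), 'joint_vel': array([ 0.001, -0.002,  0.002, -0.001,  0.   ,  0.002, -0.002]), 'joint_torque': array([ 5.0000e-03, -5.9775e+01,  1.6140e+00, -2.8195e+01,  1.3000e-02,
        5.0000e-03, -0.0000e+00]), 'eef_pos': array([ 0.257, -0.624,  0.252]), 'tool_rot': array([-0.001,  0.981,  0.194, -0.   ]), 'contact_force': array([ 0.538, -0.611, -0.388]), 'torque': array([0.02 , 0.012, 0.034]), 'grasp_force': np.float64(0.0), 'gripper_width': np.float64(1.0)}
```

View pics/scene0.png

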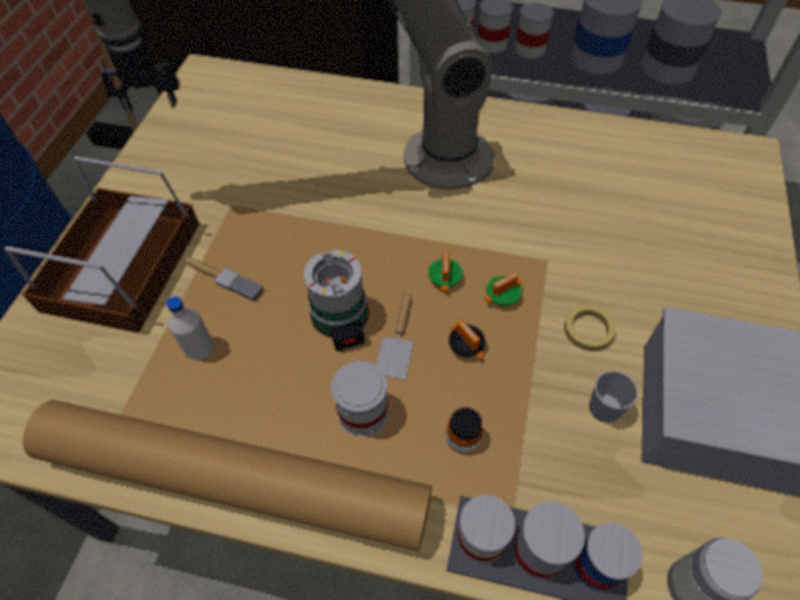

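View pics/top0.png

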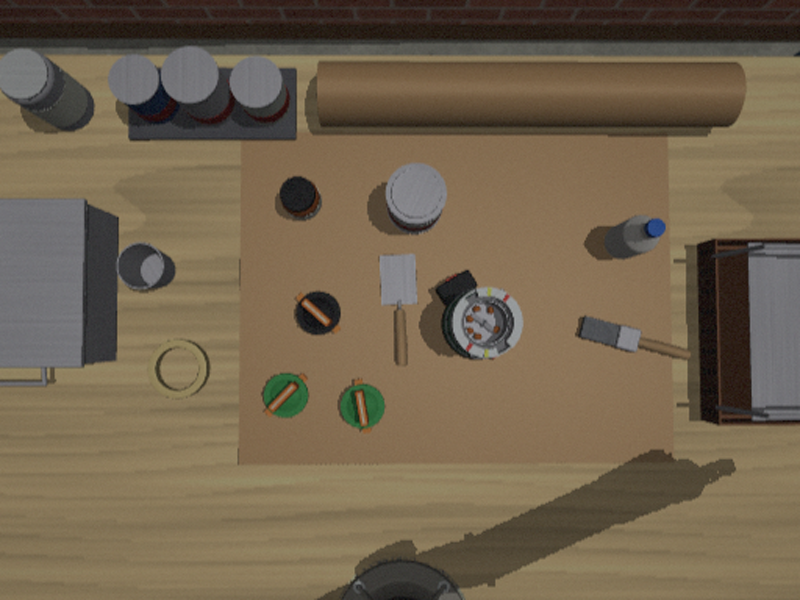

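The scene view shows the black lid at (467,340) and the mill at (337,290). In the top view the black lid is at (317,312), the mill's mouth at (484,323), and the green look-alikes at (286,395) and (362,405). Next I'll take an enlarged crop of both.

```bash
python3 - <<'E'
import cv2,numpy as np
from station import bot
im=bot.read_camera("top")["img"][:,:,::-1]
a=im[178:228,178:228];b=im[170:240,270:340]
r=lambda x:cv2.resize(x,(400,400),interpolation=cv2.INTER_CUBIC)
im2=bot.read_camera("scene")["img"][:,:,::-1]
# lid crop: 8x from (178,178); mill crop 400/70 from (270,170)
cv2.imwrite("pics/crop.png",np.hstack([r(a),r(b)]))
E
cat > h.py <<'E'
import numpy as np
from scipy.spatial.transform import Rotation as R
from station import bot
def world(cam,u,v,z):
    c=bot.read_camera(cam); w,x,y,zz=c["attitude"]
    d=R.from_quat([x,y,zz,w]).apply(np.linalg.inv(c["K"])@[u,v,1]); e=np.array(c["eye"])
    return e+d*(z-e[2])/d[2]
E
```

```text
(no output)
```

View pics/crop.png

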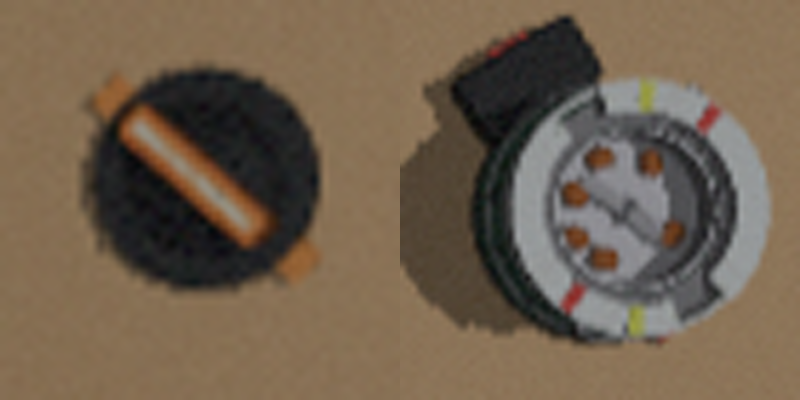

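The crop shows the lid's tabs at crop (112,97) and (297,262), and the handle's line from (137,123) to (262,240). On the mill, the notches are at (185,115) and (300,297) in its half, and the yellow marks at (248,97) and (237,320).

```bash
python3 - <<'E'
from h import *
L=lambda x,y,z:world("top",178+(x+.5)/8-.5,178+(y+.5)/8-.5,z)
s=400/70
M=lambda x,y,z=.151:world("top",270+(x+.5)/s-.5,170+(y+.5)/s-.5,z)
def rep(n,a,b):
    d=b-a;print(n,((a+b)/2).round(4),"len",np.linalg.norm(d).round(4),"ang",np.degrees(np.arctan2(d[1],d[0])).round(1))
rep("tabs",L(112,97,.0225),L(297,262,.0225))
rep("tabs outer",L(95,87,.025),L(318,273,.025))
rep("handle",L(131,115,.064),L(262,235,.064))
rep("plate",L(84,178,.026),L(320,178,.026));rep("plate",L(203,67,.026),L(203,290,.026))
rep("notch",M(185,115),M(300,297));rep("yellow",M(248,97),M(237,320));rep("red",M(308,118),M(173,298))
rep("collar",M(115,209),M(370,209));rep("collar",M(242,78),M(242,340))
o=bot.get_obs();w,x,y,z=o["tool_rot"];m=R.from_quat([x,y,z,w]).as_matrix();print(m.round(3),o["eef_pos"],o["t"])
E
```

```text
tabs [0.5545 0.1457 0.0225] len 0.0859 ang -131.7
tabs outer [0.5542 0.1448 0.025 ] len 0.1004 ang -129.8
handle [0.5546 0.1435 0.064 ] len 0.0594 ang -132.5
plate [0.5549 0.1461 0.026 ] len 0.0813 ang -90.1
plate [0.5547 0.1458 0.026 ] len 0.0769 ang -179.8
notch [ 0.5361 -0.1386  0.151 ] len 0.0931 ang -148.0
yellow [ 0.535  -0.1386  0.151 ] len 0.0967 ang 176.8
red [ 0.5352 -0.1378  0.151 ] len 0.0978 ang 142.8
collar [ 0.5347 -0.1387  0.151 ] len 0.1107 ang -90.1
collar [ 0.5349 -0.1384  0.151 ] len 0.1135 ang 179.6
[[ 0.925  0.381  0.   ]
 [ 0.381 -0.925 -0.   ]
 [ 0.     0.    -1.   ]] [ 0.25712463 -0.62414644  0.25331029] 1.2
```

>>> jog_arm:
  deltas:
    - [0.0165, 0.0427, 0, 0, 0, 0.0251, 1]
    - [0.0165, 0.0427, 0, 0, 0, 0.0251, 1]
    - [0.0165, 0.0427, 0, 0, 0, 0.0251, 1]
    - [0.0165, 0.0427, 0, 0, 0, 0.0251, 1]
    - [0.0165, 0.0427, 0, 0, 0, 0.0251, 1]
    - [0.0165, 0.0427, 0, 0, 0, 0.0251, 1]
    - [0.0165, 0.0427, 0, 0, 0, 0.0251, 1]
    - [0.0165, 0.0427, 0, 0, 0, 0.0251, 1]
    - [0.0165, 0.0427, 0, 0, 0, 0.0251, 1]
    - [0.0165, 0.0427, 0, 0, 0, 0.0251, 1]

```text
t: 2.2
eef_pos: [0.4226, -0.1954, 0.2537]
tool_rot: [0.0, 0.949, 0.316, 0.0]
contact_force: [0.8, 0.9, 0.1]
gripper_width: 1.001
grasp_force: 0.0
```

>>> jog_arm:
  deltas:
    - [0.0165, 0.0427, 0, 0, 0, 0.0251, 1]
    - [0.0165, 0.0427, 0, 0, 0, 0.0251, 1]
    - [0.0165, 0.0427, 0, 0, 0, 0.0251, 1]
    - [0.0165, 0.0427, 0, 0, 0, 0.0251, 1]
    - [0.0165, 0.0427, 0, 0, 0, 0.0251, 1]
    - [0.0165, 0.0427, 0, 0, 0, 0.0251, 1]
    - [0.0165, 0.0427, 0, 0, 0, 0.0251, 1]
    - [0.0165, 0.0427, 0, 0, 0, 0.0251, 1]
    - [0, 0, 0, 0, 0, 0, 1]
    - [0, 0, 0, 0, 0, 0, 1]

```text
t: 3.2
eef_pos: [0.554, 0.1456, 0.2531]
tool_rot: [-0.0, 0.912, 0.41, -0.0]
contact_force: [-0.6, -1.0, -0.0]
gripper_width: 0.998
grasp_force: 0.0
```

```bash
cat >> h.py <<'E'
def st():
    o=bot.get_obs();w,x,y,z=o["tool_rot"];m=R.from_quat([x,y,z,w]).as_matrix()
    print("t",round(o["t"],2),"pos",o["eef_pos"].round(4),"yang",np.degrees(np.arctan2(m[1,1],m[0,1])).round(2),"zax",m[:,2].round(3),"F",o["contact_force"].round(1),"M",o["torque"].round(2),"w",round(float(o["gripper_width"]),3),"g",round(float(o["grasp_force"]),1),"q",o["q"].round(2))
E
python3 -c "from h import *;st()"
```

```text
t 3.2 pos [0.554  0.1456 0.2531] yang -41.59 zax [-0.  0. -1.] F [-0.6 -1.  -0. ] M [-0.04 -0.03  0.  ] w 0.998 g 0.0 q [ 0.03  0.35 -0.5   1.78  0.19  1.06 -1.26]
```

>>> jog_arm:
  deltas:
    - [0, 0, -0.04, 0, 0, 0, 1]
    - [0, 0, -0.04, 0, 0, 0, 1]
    - [0, 0, -0.04, 0, 0, 0, 0.7]
    - [0, 0, -0.03, 0, 0, 0, 0.7]
    - [0, 0, -0.025, 0, 0, 0, 0.6]
    - [0, 0, -0.019, 0, 0, 0, 0.5]
    - [0, 0, 0, 0, 0, 0, 0.4]
    - [0, 0, 0, 0, 0, 0, 0.3]
  newtons: 60

```text
t: 4.0
eef_pos: [0.5543, 0.1432, 0.0597]
tool_rot: [0.0, 0.913, 0.408, -0.0]
contact_force: [0.5, -0.8, 0.4]
gripper_width: 0.299
grasp_force: 0.0
```

>>> jog_arm:
  deltas:
    - [0, 0, 0, 0, 0, 0, 0.2]
    - [0, 0, 0, 0, 0, 0, 0.1]
    - [0, 0, 0, 0, 0, 0, 0]
    - [0, 0, 0, 0, 0, 0, 0]
    - [0, 0, 0, 0, 0, 0, 0]
    - [0, 0, 0, 0, 0, 0, 0]
    - [0, 0, 0, 0, 0, 0, 0]
  newtons: 60

```text
t: 4.7
eef_pos: [0.5547, 0.1445, 0.0603]
tool_rot: [0.0, 0.913, 0.409, 0.001]
contact_force: [-2.5, -0.8, 7.2]
gripper_width: 0.149
grasp_force: 61.3
```

```bash
python3 -c "from h import *;st()"
```

```text
t 4.7 pos [0.5547 0.1445 0.0603] yang -41.73 zax [ 0.001 -0.    -1.   ] F [-2.5 -0.8  7.2] M [-0.29  0.26 -0.02] w 0.149 g 61.3 q [-0.05  0.6  -0.41  1.92  0.36  0.69 -1.4 ]
```

>>> jog_arm:
  deltas:
    - [0, 0, 0.015, 0, 0, 0, 0]
    - [0, 0, 0.03, 0, 0, 0, 0]
    - [0, 0, 0.035, 0, 0, 0, 0]
    - [0, 0, 0.035, 0, 0, 0, 0]
    - [0, 0, 0.035, 0, 0, 0, 0]
    - [0, 0, 0.03, 0, 0, 0, 0]
    - [0, 0, 0.01, 0, 0, 0, 0]
    - [0, 0, 0, 0, 0, 0, 0]

```text
t: 5.5
eef_pos: [0.5547, 0.1448, 0.2511]
tool_rot: [0.0, 0.913, 0.409, 0.002]
contact_force: [-0.1, 0.2, -1.7]
gripper_width: 0.154
grasp_force: 60.1
```

>>> jog_arm:
  deltas:
    - [-0.002, -0.028, 0, 0, 0, -0.029, 0]
    - [-0.002, -0.028, 0, 0, 0, -0.029, 0]
    - [-0.002, -0.028, 0, 0, 0, -0.029, 0]
    - [-0.002, -0.028, 0, 0, 0, -0.029, 0]
    - [-0.002, -0.028, 0, 0, 0, -0.029, 0]
    - [-0.002, -0.028, 0, 0, 0, -0.029, 0]
    - [-0.002, -0.028, 0, 0, 0, -0.029, 0]
    - [-0.002, -0.028, 0, 0, 0, -0.029, 0]
    - [-0.002, -0.028, 0, 0, 0, -0.029, 0]
    - [-0.0017, -0.031, 0, 0, 0, -0.029, 0]

```text
t: 6.5
eef_pos: [0.533, -0.1391, 0.2472]
tool_rot: [-0.001, 0.962, 0.273, -0.002]
contact_force: [0.1, 0.2, -0.8]
gripper_width: 0.149
grasp_force: 60.1
```

>>> jog_arm:
  deltas:
    - [0, 0, 0, 0, 0, 0, 0]
    - [0, 0, 0, 0, 0, 0, 0]
    - [0, 0, 0, 0, 0, 0, 0]

```text
t: 6.8
eef_pos: [0.5339, -0.1372, 0.2481]
tool_rot: [-0.001, 0.962, 0.274, -0.001]
contact_force: [-0.1, 0.2, -1.7]
gripper_width: 0.147
grasp_force: 60.2
```

```bash
python3 - <<'E'
from h import *;st()
import cv2
im=bot.read_camera("scene")["img"][:,:,::-1];c=im[130:230,170:270]
t=bot.read_camera("top")["img"][:,:,::-1][160:250,265:355]
cv2.imwrite("pics/over.png",np.hstack([cv2.resize(x,(400,400),interpolation=cv2.INTER_CUBIC) for x in(c,t)]))
E
```

```text
t 6.8 pos [ 0.5339 -0.1372  0.2481] yang -58.24 zax [-0.002  0.001 -1.   ] F [-0.1  0.2 -1.7] M [ 0.02 -0.01  0.02] w 0.147 g 60.2 q [ 0.42  0.3  -0.34  1.84  0.11  1.02 -0.98]
```

View pics/over.png

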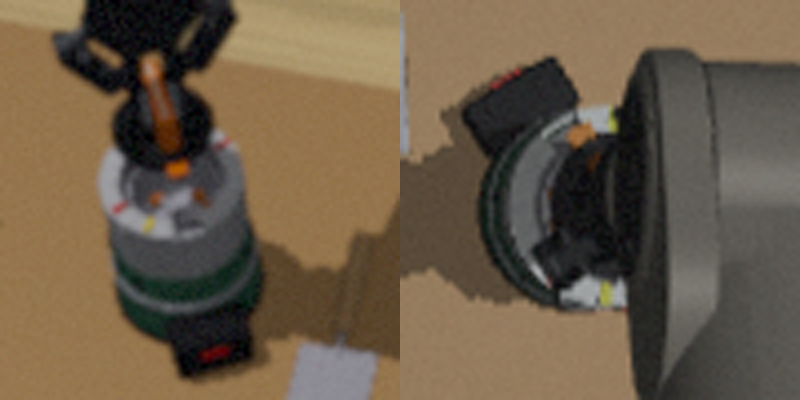

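The lid hangs level over the mouth. Its front tab shows at (178,169) in the scene crop and at (181,134) in the top crop.

```bash
python3 - <<'E'
from h import *
f=400/90
z=.188+.0235
a=world("top",265+(181+.5)/f-.5,160+(134+.5)/f-.5,z)
b=world("scene",170+178.5/4-.5,130+169.5/4-.5,z)
print("tab",a.round(4),b.round(4))
o=bot.get_obs()["eef_pos"]
for p in(a,b):
    d=p-o;print(np.hypot(*d[:2]).round(4),np.degrees(np.arctan2(d[1],d[0])).round(1))
# yellow/red marks, scene crop, on the collar
for n,(x,y) in dict(yel=(150,224),red=(120,209),red2=(222,143)).items(): print(n,world("scene",170+(x+.5)/4-.5,130+(y+.5)/4-.5,.151).round(4))
# collar outline in scene crop at its top face
print((0.5*(world("scene",170+99.5/4-.5,130+182/4-.5,.151)+world("scene",170+245/4-.5,130+182/4-.5,.151))).round(4))
E
```

```text
tab [ 0.572  -0.115   0.2115] [ 0.5711 -0.1115  0.2115]
0.0437 30.9
0.0449 35.4
yel [ 0.5827 -0.1363  0.151 ]
red [ 0.5744 -0.1628  0.151 ]
red2 [ 0.4956 -0.1046  0.151 ]
[ 0.5405 -0.132   0.151 ]
```

>>> jog_arm:
  deltas:
    - [0.001, -0.001, -0.015, 0, 0, 0, 0]
    - [0, 0, -0.018, 0, 0, 0, 0]
    - [0, 0, -0.01, 0, 0, 0, 0]
    - [0, 0, -0.005, 0, 0, 0, 0]
    - [0, 0, 0, 0, 0, 0, 0]
    - [0, 0, 0, 0, 0, 0, 0]

```text
t: 7.85
eef_pos: [0.5358, -0.1395, 0.2016]
tool_rot: [0.0, 0.962, 0.273, 0.0]
contact_force: [-1.0, -0.8, -0.6]
gripper_width: 0.153
grasp_force: 60.1
```

>>> jog_arm:
  deltas:
    - [0, 0, -0.003, 0, 0, 0, 0]
    - [0, 0, -0.003, 0, 0, 0, 0]
    - [0, 0, -0.003, 0, 0, 0, 0]
    - [0, 0, -0.002, 0, 0, 0, 0]
    - [0, 0, 0, 0, 0, 0, 0]
    - [0, 0, 0, 0, 0, 0, 0]

```text
t: 8.45
eef_pos: [0.5356, -0.1396, 0.1909]
tool_rot: [0.0, 0.962, 0.273, 0.0]
contact_force: [-2.1, 0.2, 5.8]
gripper_width: 0.147
grasp_force: 61.1
```

```bash
python3 -c "from h import *;st()"
```

```text
t 8.45 pos [ 0.5356 -0.1396  0.1909] yang -58.35 zax [ 0. -0. -1.] F [-2.1  0.2  5.8] M [ 0.09  0.48 -0.03] w 0.147 g 61.1 q [ 0.41  0.37 -0.33  1.89  0.15  0.9  -1.01]
```

```bash
python3 - <<'E'
from h import *;st()
import cv2
im=bot.read_camera("scene")["img"][:,:,::-1];c=im[145:215,180:250]
t=bot.read_camera("top")["img"][:,:,::-1][165:235,270:340]
cv2.imwrite("pics/ct.png",np.hstack([cv2.resize(x,(400,400),interpolation=cv2.INTER_CUBIC) for x in(c,t)]))
E
```

```text
t 8.45 pos [ 0.5356 -0.1396  0.1909] yang -58.35 zax [ 0. -0. -1.] F [-2.1  0.2  5.8] M [ 0.09  0.48 -0.03] w 0.147 g 61.1 q [ 0.41  0.37 -0.33  1.89  0.15  0.9  -1.01]
```

View pics/ct.png

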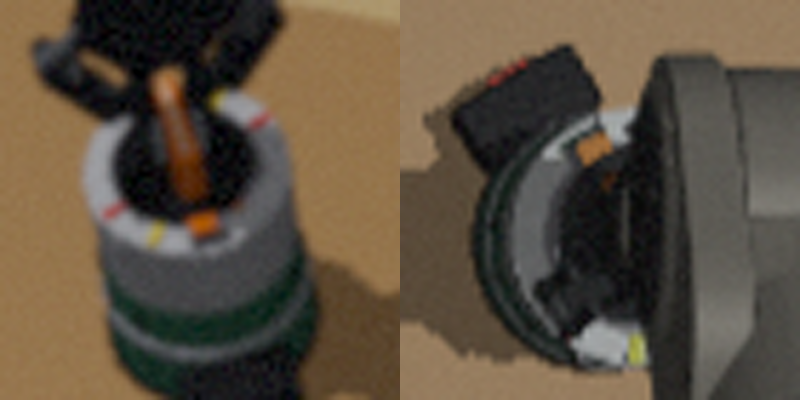

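The picture shows the front tab resting on the collar about 2.5 mm clockwise of the notch: tab at (204,223) in the scene crop, with the open gap at (232,232). I'll lift a little, shift, turn counterclockwise and try again.

>>> jog_arm:
  deltas:
    - [0, 0, 0.004, 0, 0, 0, 0]
    - [-0.0007, 0.0015, 0, 0, 0, 0.03, 0]
    - [0, 0, 0, 0, 0, 0, 0]
    - [0, 0, -0.003, 0, 0, 0, 0]
    - [0, 0, -0.002, 0, 0, 0, 0]
    - [0, 0, -0.001, 0, 0, 0, 0]
    - [0, 0, -0.001, 0, 0, 0, 0]
    - [0, 0, 0, 0, 0, 0, 0]
    - [0, 0, 0, 0, 0, 0, 0]

```text
t: 9.45
eef_pos: [0.5357, -0.1379, 0.189]
tool_rot: [0.001, 0.958, 0.287, 0.001]
contact_force: [-2.4, 1.3, 12.8]
gripper_width: 0.156
grasp_force: 62.3
```

```bash
python3 -c "from h import *;st()"
```

```text
t 9.45 pos [ 0.5357 -0.1379  0.189 ] yang -56.62 zax [ 0.002 -0.001 -1.   ] F [-2.4  1.3 12.8] M [-0.08  0.95 -0.16] w 0.156 g 62.3 q [ 0.41  0.37 -0.33  1.9   0.15  0.9  -0.99]
```

>>> jog_arm:
  deltas:
    - [0, 0, 0.005, 0, 0, 0, 0]
    - [-0.0015, 0.002, 0, 0, 0, -0.02, 0]
    - [0, 0, 0, 0, 0, 0, 0]
    - [0, 0, -0.003, 0, 0, 0, 0]
    - [0, 0, -0.002, 0, 0, 0, 0]
    - [0, 0, -0.001, 0, 0, 0, 0]
    - [0, 0, -0.001, 0, 0, 0, 0]
    - [0, 0, 0, 0, 0, 0, 0]
    - [0, 0, 0, 0, 0, 0, 0]

```text
t: 10.35
eef_pos: [0.5336, -0.1366, 0.1852]
tool_rot: [0.0, 0.961, 0.277, 0.0]
contact_force: [3.4, -3.8, -1.4]
gripper_width: 0.147
grasp_force: 60.1
```

```bash
python3 - <<'E'
from h import *;st()
import cv2
im=bot.read_camera("scene")["img"][:,:,::-1];c=im[145:215,180:250]
t=bot.read_camera("top")["img"][:,:,::-1][170:240,270:340]
cv2.imwrite("pics/ct2.png",np.hstack([cv2.resize(x,(400,400),interpolation=cv2.INTER_CUBIC) for x in(c,t)]))
E
```

```text
t 10.35 pos [ 0.5336 -0.1366  0.1852] yang -57.8 zax [ 0.001 -0.    -1.   ] F [ 3.4 -3.8 -1.4] M [-0.78 -0.73 -0.2 ] w 0.147 g 60.1 q [ 0.4   0.37 -0.33  1.9   0.15  0.89 -1.01]
```

View pics/ct2.png

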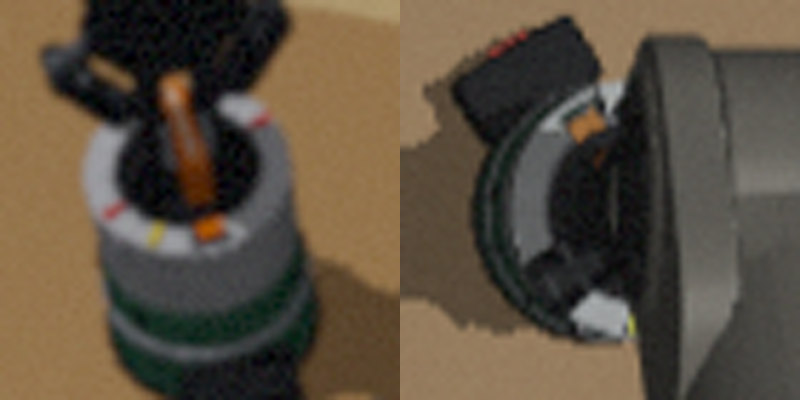

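Both tabs are now in the notches: the front tab is at (210,228) in the scene crop, z is 0.185 and there is no upward force. A small sideways force says I overshot slightly, so I'll ease back and lower further.

>>> jog_arm:
  deltas:
    - [0.0007, -0.0008, 0, 0, 0, 0, 0]
    - [0, 0, -0.002, 0, 0, 0, 0]
    - [0, 0, -0.002, 0, 0, 0, 0]
    - [0, 0, -0.002, 0, 0, 0, 0]
    - [0, 0, -0.001, 0, 0, 0, 0]
    - [0, 0, 0, 0, 0, 0, 0]
    - [0, 0, 0, 0, 0, 0, 0]

```text
t: 11.15
eef_pos: [0.5335, -0.1364, 0.1785]
tool_rot: [-0.0, 0.961, 0.278, -0.0]
contact_force: [-1.8, -1.0, 5.9]
gripper_width: 0.149
grasp_force: 61.1
```

```bash
python3 -c "from h import *;st()"
```

```text
t 11.15 pos [ 0.5335 -0.1364  0.1785] yang -57.74 zax [-0.001  0.    -1.   ] F [-1.8 -1.   5.9] M [-0.04  0.37 -0.  ] w 0.149 g 61.1 q [ 0.4   0.38 -0.33  1.91  0.16  0.88 -1.01]
```

>>> jog_arm:
  deltas:
    - [0, 0, 0, 0, 0, -0.05, 0]
    - [0, 0, 0, 0, 0, -0.06, 0]
    - [0, 0, 0, 0, 0, -0.06, 0]
    - [0, 0, 0, 0, 0, -0.06, 0]
    - [0, 0, 0, 0, 0, -0.06, 0]
    - [0, 0, 0, 0, 0, -0.06, 0]

```text
t: 11.75
eef_pos: [0.5337, -0.1359, 0.1785]
tool_rot: [-0.0, 0.994, 0.105, -0.0]
contact_force: [-1.4, 0.5, 5.0]
gripper_width: 0.152
grasp_force: 61.1
```

```bash
python3 -c "from h import *;st()"
```

```text
t 11.75 pos [ 0.5337 -0.1359  0.1785] yang -77.9 zax [-0.001  0.001 -1.   ] F [-1.4  0.5  5. ] M [0.23 0.18 0.07] w 0.152 g 61.1 q [ 0.34  0.37 -0.25  1.91  0.12  0.87 -1.33]
```

Turning freely against the spring. The remaining turn is 14.9° (0.26 rad).

>>> jog_arm:
  deltas:
    - [0, 0, 0, 0, 0, -0.06, 0]
    - [0, 0, 0, 0, 0, -0.06, 0]
    - [0, 0, 0, 0, 0, -0.06, 0]
    - [0, 0, 0, 0, 0, -0.05, 0]
    - [0, 0, 0, 0, 0, -0.03, 0]
    - [0, 0, 0, 0, 0, 0, 0]
    - [0, 0, 0, 0, 0, 0, 0]
    - [0, 0, 0, 0, 0, 0, 0]

```text
t: 12.55
eef_pos: [0.5339, -0.1357, 0.1785]
tool_rot: [-0.001, 1.0, -0.023, -0.0]
contact_force: [-1.9, 2.8, 5.0]
gripper_width: 0.15
grasp_force: 61.1
```

```bash
python3 - <<'E'
from h import *;st()
import cv2
im=bot.read_camera("scene")["img"][:,:,::-1];c=im[145:215,180:250]
cv2.imwrite("pics/fin.png",cv2.resize(c,(600,600),interpolation=cv2.INTER_CUBIC))
E
```

```text
t 12.55 pos [ 0.5339 -0.1357  0.1785] yang -92.64 zax [-0.     0.001 -1.   ] F [-1.9  2.8  5. ] M [0.48 0.19 0.11] w 0.15 g 61.1 q [ 0.3   0.37 -0.2   1.92  0.09  0.87 -1.57]
```

View pics/fin.png

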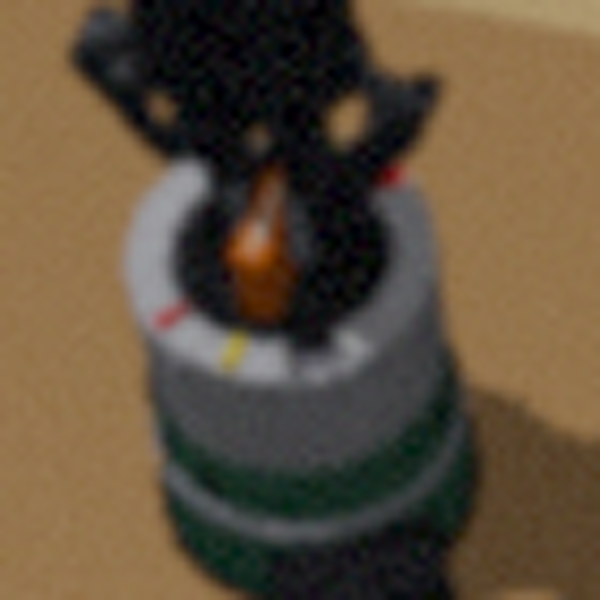

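The tabs are under the flange, the open notch is at (315,360), and the handle's front end at (255,245) points toward the yellow mark at (235,352). I'll check the angle by projecting the expected handle and mark into this crop.

```bash
python3 - <<'E'
from h import *
c=bot.read_camera("scene");w,x,y,z=c["attitude"];Rm=R.from_quat([x,y,z,w])
def pj(p):
    d=c["K"]@Rm.inv().apply(np.array(p)-c["eye"]);u=d[:2]/d[2];return ((u-[180,145]+.5)*600/70-.5).round(0)
C=np.array([.535,-.1385+.003,0])  # scene camera reads y ~3-4 mm high
for a in(-8,-2.8,2.4):
    t=np.radians(a);e=np.array([np.cos(t),np.sin(t),0])
    print(a,"mark",pj(C+e*.0485+[0,0,.151]),"front top",pj(C+e*.03+[0,0,.182]),"front foot",pj(C+e*.03+[0,0,.152]))
E
```

```text
-8 mark [220. 350.] front top [232. 257.] front foot [242. 308.]
-2.8 mark [232. 353.] front top [239. 259.] front foot [249. 310.]
2.4 mark [243. 355.] front top [247. 261.] front foot [256. 312.]
```

>>> jog_arm:
  deltas:
    - [0, -0.0007, 0, 0, 0, -0.015, 0]
    - [0, 0, 0, 0, 0, 0, 0]
    - [0, 0, 0, 0, 0, 0, 0]
    - [0, 0, 0, 0, 0, 0, 0]
    - [0, 0, 0, 0, 0, 0, 0]
    - [0, 0, 0, 0, 0, 0, 0]

```text
t: 13.25
eef_pos: [0.534, -0.1363, 0.1785]
tool_rot: [-0.001, 1.0, -0.03, -0.0]
contact_force: [-2.2, 2.9, 5.0]
gripper_width: 0.151
grasp_force: 61.1
```

```bash
python3 - <<'E'
from h import *;st()
print(bot.hand_in())
E
```

```text
t 13.25 pos [ 0.534  -0.1363  0.1785] yang -93.49 zax [-0.     0.001 -1.   ] F [-2.2  2.9  5. ] M [0.51 0.1  0.12] w 0.151 g 61.1 q [ 0.3   0.37 -0.2   1.92  0.09  0.87 -1.58]
the job is handed in; nothing more can be done
None
```

The lid is fully home in the mill and turned clockwise to about the yellow marks (my estimate is within 2–3°, well short of the lock click); I handed the job in at about 13 s with the arm still gripping it steadily.

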